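# Zero the porch coffee mill and back it off two clicks

### The job

Set the black coffee mill for the next jar of coffee: turn its adjustment ring clockwise until the burrs touch (pointer at the red mark, against the stop), then back it off counter-clockwise two clicks, so that the pointer stands at the second black mark from the red one, and let go. Leave the ring of the white spice mill as it is.

Things in the scene. Friction and masses are not known exactly. Their poses are not given: they have to be found in the camera images.
- coffee_mill: Coffee mill screwed to the bench: black body, wooden drawer base 110 mm square, brass collar 98 mm wide, its top 160 mm high. Origin: underside centre; z up is the ring's axis. The drawer faces -x, the crank hangs on the +x side (to 100 mm out, under 125 mm high). On the collar the red mark (burrs touch) lies on the +x side; black marks, one per click, counter-clockwise at 30, 60, 90, 120 degrees.
- coffee_grip (a point): Middle of the coffee mill's grip bar, on the ring's axis, 190 mm above the bench; x points along the bar to its pointer end (white stripe, white nib), z up. Black bar 14 mm thick, 56 mm long, from 170 to 202 mm above the bench, standing on the ring's black disc, 60 mm across, whose top is at 170 mm. Take the bar from above across its 14 mm.
- coffee_ring (a joint): Angle of the coffee mill's ring, rad. 0: pointer at the red mark, burrs touch, hard stop; grows counter-clockwise seen from above; 0.524 per click; upper stop 2.1. The bar's pointer end lies along the mill's +x axis turned by this angle about z. Even friction of 0.05 N m; the ring stays where left; clicks are marks only, not felt.
- spice_mill_pointer (a point): Pointer nib of the look-alike spice mill's ring, to be left alone: same size and shape, screwed down, white ceramic body, aluminium collar, white ring and bar, blue pointer. The point lies 37 mm from that ring's axis, 170 mm above the bench; x points from the axis outwards to the nib.
Mind the look-alikes: they are no part of the job. Leave any orange or pink look-alike of the coffee_mill alone.

How it is judged (in metres and radians):
On the way:
1. the coffee mill's ring is turned clockwise until the burrs touch (pointer at the red mark, within 7 degrees) (value of joint coffee_ring below 0.122 rad), for 0.1 s.
At the end, for the whole second after the job is handed in: The coffee mill's pointer rests at the second black mark, 60 degrees (1.047 rad) counter-clockwise of the red mark, within 12.6 degrees (0.22 rad), and the spice mill's pointer is within 8 mm of where it began (value of joint coffee_ring between 0.827 and 1.267 rad and velocity of joint coffee_ring between -0.05 and 0.05 rad/s and distance of spice_mill_pointer from where it was at the start of the episode below 0.008 m); the robot touches nothing.
It fails at once if the white spice mill's ring is turned (its pointer moved more than 8 mm) (distance of spice_mill_pointer from where it was at the start of the episode above 0.008 m).
It also fails if it takes over 32 s, if anything falls off the work surface, if the arm or the gripper's body presses on something with over 40 N, if the wrist force passes 120 N, or if a joint passes its speed limit or range.

### The arm

A 7-joint arm with a two-finger parallel gripper is mounted at the origin on the work surface. World frame = base frame: x ahead of the robot, y to its left, z up, the work surface at z = 0. Lengths are in m, angles in degrees, forces in N, time in s.
With the tool pointing down it reaches from about 0.4 to 0.85 m from the base axis. Payload 6.9 kg.
Tool frame: the origin (TCP) lies midway between the tips of the shut fingers; the grasp point (between the pads) lies 19 mm behind it (hold_point_z is the distance from the TCP to the grasp point, in m); y points along the fingers, x is the direction in which the jaws open and shut, and the axes are right-handed (so a half turn about y gives the same grasp; the last joint's range is limited). The gripper opens to 85 mm and grips with 20 to 120 N. Pads are 22 mm wide; open, the fingers measure 114 mm over their backs; the gripper's body (76 mm by 85 mm) begins 54 mm behind the grasp point. The pads swing forward as they close: fully open they stand 13 mm farther back than shut.
Start: joints at [73.31, 29.078, -13.613, 85.955, 7.202, 65.827, -8.869], TCP at [0.242, -0.576, 0.231] pointing down, gripper open.
Joint ranges: [-176.47, 176.47], [-13.61, 117.27], [-81.72, 77.17], [0.22, 143.17], [-87.28, 267.28], [10, 112.55], [-165.47, 165.47]. Speed limits (degrees/s): [136.94, 136.94, 180, 180, 180, 180, 180].

### API

Orientations are given as [roll, pitch, yaw] about the fixed x, y, z axes, in that order (R = Rz(yaw) Ry(pitch) Rx(roll)).
In Python, from bench import sense, snapshot, get_calibration, finish_job, hold_point_z gives the robot as it stands. The module is installed in compiled form; this text tells all that it offers.
- The arm moves only by the tool apply_moves, never from a script. Its argument "motion" is a list of rows, each a list of 3 entries, a list of its own where there are three numbers: the closure, from -1 (fully open) to 1 (shut), so that 0 is half open, then the shift along the world's x, y, z in cm, then the turn, a rotation vector about the world's x, y, z in degrees. A call has 1 to 5 rows; each row is the pose to reach, as a shift and turn from the pose commanded when the call began; what a row does not reach only later rows make up. A row lasts 1/8 s, in which the tool goes at most 62.5 mm and 10.7 degrees, less where a joint would pass 70% of its speed; a pose out of reach is approached as far as the arm can. A call with a gripper value outside its range is refused whole. The fingers move at their own pace and stop on an object; "squeeze" is the grip in N (left out, the last holds). Time passes only in rows, so rows that repeat a pose let the fingers close. It gives the time, the measured TCP pose, the force and the opening at its end, in the units of the state.
- sense(): the state, without advancing time (a new reading comes with each control period).
- snapshot(name): name is "scene" or "top"; returns the picture (420x560x3 uint8, red, green, blue); there is no depth.
- get_calibration(name): a dict with "fx", "fy", "cx", "cy" (pixels), "R" (3x3) and "t" (3): a world point X has camera coordinates R X + t. Camera axes: x right, y down, z forward; pixel columns grow to the right and rows downward; lengths in m; the calibration is good to about 2 mm. A picture is of the moment at which its call begins. get_calibration takes no time and is no camera call.
- finish_job(): hands the job in, once; it reports no verdict.
The state is a dict: "clock": time; "q": joint angles; "joint_vel": joint speeds; "tau": joint torques, N m; "position": TCP position; "eef_rot": TCP orientation; "wrist_force": force on the tool from outside, world axes, zero at the start; "ft_torque": the same for the moment, N m; "grip_width": finger opening in m.
Only numpy, scipy, OpenCV 4.12 (cv2) and the standard library are available. Lean on these libraries where they do the work, as an engineer would, in place of code of your own. Each camera call takes 0.05 s, during which the arm holds its last target.

## Working session

There is one attempt and no reset: what is moved stays moved. The work goes in short steps, Python scripts to look and compute and a tool call to move; the robot and the scene stay as the last step left them, time stands still between calls to the robot, and variables do not carry over. Pictures are saved under pics/ and viewed, and the job is handed in when it is done.

Besides the shell and the picture viewer there is one more tool, called after "Request:" as a command line: name --argument value ..., lists and objects as JSON in quotes. apply_moves: Moves the arm, as the interface text tells. Its arguments: {"type":"object","properties":{"motion":{"type":"array","items":{"type":"array"}},"squeeze":{"type":"number"}},"required":["motion"]}

```bash
mkdir -p pics; python3 - <<'E'
from bench import *
import cv2,numpy as np
for n in ("scene","top"):
    im=snapshot(n); cv2.imwrite(f"pics/{n}0.png",im[:,:,::-1]); c=get_calibration(n); print(n,{k:np.round(v,4).tolist() for k,v in c.items()})
s=sense(); print({k:np.round(v,4).tolist() for k,v in s.items()},hold_point_z)
E
```

```text
scene {'fx': 501.667, 'fy': 501.667, 'cx': 276.6483, 'cy': 207.9135, 'R': [[-0.8642, 0.5031, -0.0099], [0.2742, 0.4543, -0.8476], [-0.4219, -0.7352, -0.5305]], 't': [0.3851, -0.0231, 1.3782]}
top {'fx': 468.7433, 'fy': 468.7433, 'cx': 280.101, 'cy': 209.2313, 'R': [[0.0161, -0.9999, -0.0037], [-0.9938, -0.0156, -0.1104], [0.1103, 0.0055, -0.9939]], 't': [0.022, 0.4792, 1.1517]}
{'clock': 0.1, 'q': [73.3101, 29.1216, -13.6103, 86.0035, 7.2017, 65.8264, -8.8679], 'joint_vel': [-0.0063, -0.1405, -0.0614, -0.169, -0.0645, 0.0219, 0.0276], 'tau': [-0.0046, -62.1834, -2.1942, -25.0202, 0.0126, 0.008, -0.0], 'position': [0.2413, -0.576, 0.2305], 'eef_rot': [-90.0008, 0.0928, -67.2628], 'wrist_force': [-0.3955, -0.8087, -0.0503], 'ft_torque': [0.0047, -0.0227, 0.0376], 'grip_width': 0.0855} 0.0187
```

View pics/scene0.png

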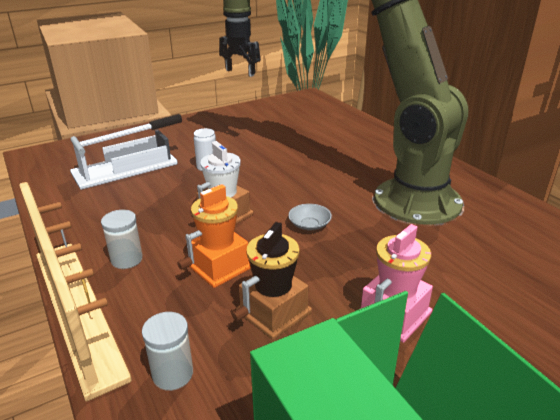

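View pics/top0.png

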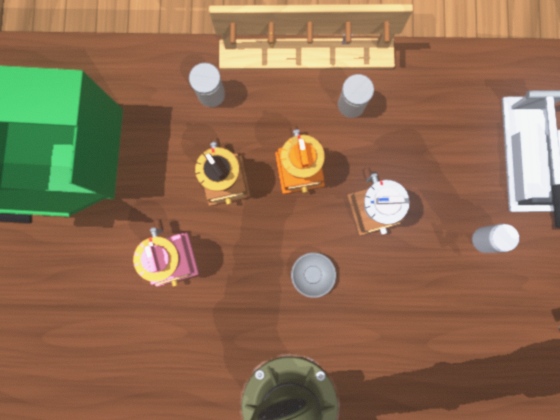

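Candidates in the top view are black (217,168), orange (303,155), pink (157,259) and white spice (386,202). By the description I choose black, at (217,168) top and (273,250) scene. Next is a close crop.

```bash
python3 - <<'E'
import cv2,numpy as np
a=cv2.imread("pics/top0.png")[130:220,180:270]; b=cv2.imread("pics/scene0.png")[215:335,225:325]
a=cv2.resize(a,(400,400),interpolation=cv2.INTER_CUBIC); b=cv2.resize(b,(400,480),interpolation=cv2.INTER_CUBIC)
o=np.zeros((480,800,3),np.uint8); o[:400,:400]=a;o[:,400:]=b; cv2.imwrite("pics/crop0.png",o)
E
```

```text
(no output)
```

View pics/crop0.png

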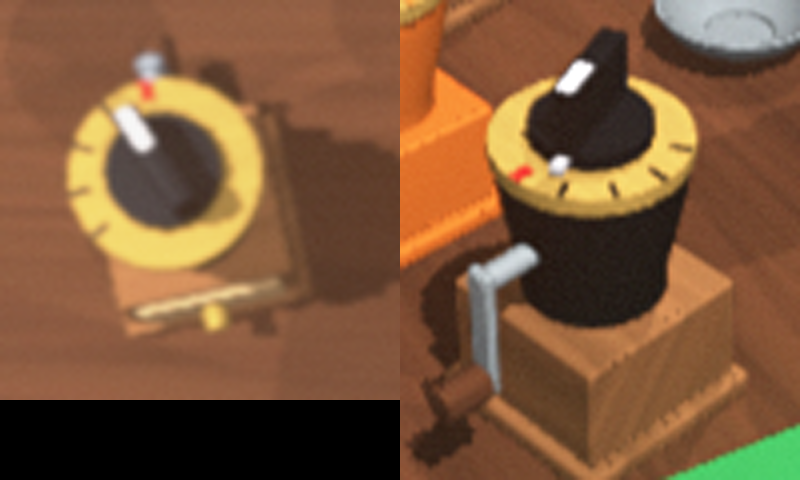

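The crop confirms the mill: black body, wooden base, brass collar. The red mark is at crop (147,90), with the pointer stripe about 20–25° counter-clockwise of it. I'll measure it now.

```bash
cat > h.py <<'E'
import cv2,numpy as np
from bench import *
def cast(n,uv,z):
    c=get_calibration(n);R=np.array(c['R']);t=np.array(c['t'])
    uv=np.atleast_2d(uv).astype(float)
    d=np.c_[(uv[:,0]-c['cx'])/c['fx'],(uv[:,1]-c['cy'])/c['fy'],np.ones(len(uv))]@R
    o=-R.T@t
    return o+d*((z-o[2])/d[:,2])[:,None]
def measure(n,im,box):
    x0,y0,x1,y1=box; h=cv2.cvtColor(im[y0:y1,x0:x1],cv2.COLOR_RGB2HSV)
    H,S,V=[h[...,i].astype(int) for i in range(3)]
    off=np.array([x0,y0])
    def px(m): 
        k,l,st,ce=cv2.connectedComponentsWithStats(m.astype(np.uint8)); return l,st,ce
    y=((H>18)&(H<32)&(S>110)&(V>120))
    l,st,ce=px(y); i=1+np.argmax(st[1:,4])
    cnt=max(cv2.findContours((l==i).astype(np.uint8),cv2.RETR_EXTERNAL,cv2.CHAIN_APPROX_NONE)[0],key=cv2.contourArea)
    hull=cv2.convexHull(cnt)[:,0]+off
    P=cast(n,cnt[:,0]+off,.16)[:,:2]
    Hh=cast(n,hull,.16)[:,:2]
    (cx,cy),r=cv2.minEnclosingCircle(Hh.astype(np.float32)); print(n,'collar',np.round((cx,cy,r),4))
    e=cv2.fitEllipse(hull.astype(np.float32)); C=cast(n,[e[0]],.16)[0]; print(' ellipse c',np.round(C,4),np.round(e[0],1))
    red=((H<8)|(H>172))&(S>150)&(V>120)
    l,st,ce=px(red); 
    for j in range(1,len(st)):
        if st[j,4]>1:
            p=cast(n,ce[j]+off,.16)[0]; print(' red',st[j,4],np.round(ce[j]+off,1),np.round(p,4),np.degrees(np.arctan2(*(p-C)[1::-1])).round(1))
    w=(S<70)&(V>165); l,st,ce=px(w)
    for j in range(1,len(st)):
        if st[j,4]>1:
            for z in(.202,.17):
                p=cast(n,ce[j]+off,z)[0]; print(' white',st[j,4],np.round(ce[j]+off,1),z,np.round(p,4),np.degrees(np.arctan2(*(p-C)[1::-1])).round(1),np.hypot(*(p-C)[:2]).round(4))
E
python3 - <<'E'
from h import *
rd=lambda n:cv2.imread(f"pics/{n}0.png")[:,:,::-1]
measure("top",rd("top"),(188,135,250,205))
measure("scene",rd("scene"),(240,228,305,275))
E
```

```text
top collar [0.5532 0.1727 0.049 ]
 ellipse c [0.5532 0.1726 0.16  ] [216.9 168.8]
 red 5 [212.6 149.8] [0.5968 0.1836 0.16  ] 14.2
 white 21 [212.9 144.7] 0.202 [0.598  0.1768 0.202 ] 5.4 0.045
 white 21 [212.9 144.7] 0.17 [0.606  0.1818 0.17  ] 9.8 0.0536
 white 54 [209.7 158.5] 0.202 [0.5673 0.1828 0.202 ] 35.9 0.0174
 white 54 [209.7 158.5] 0.17 [0.5744 0.188  0.17  ] 36.0 0.0261
scene collar [0.5592 0.1824 0.054 ]
 ellipse c [0.5594 0.184  0.16  ] [272.7 250.5]
 red 10 [254.8 258. ] [0.5982 0.187  0.16  ] 4.3
 white 44 [268.  233.8] 0.202 [0.5694 0.1858 0.202 ] 10.2 0.0102
 white 44 [268.  233.8] 0.17 [0.5475 0.1457 0.17  ] -107.2 0.0401
 white 19 [264.3 255.9] 0.202 [0.6063 0.2389 0.202 ] 49.4 0.0721
 white 19 [264.3 255.9] 0.17 [0.5867 0.202  0.17  ] 33.3 0.0327
```

Mill centre is about (0.553, 0.173) and the mill yaw is about 12–14°, from the marks at 42, 73, 103 and 132° and the red mark at 14°. The bar is at about 36°, so the ring is at about 23°. I'll lift and travel with the jaw at 36−90 = −54°.

Request:
apply_moves --motion '[[-1,[0,0,6],[0,0,0]],[-1,[1.5,3.5,10],[0,0,3]],[-1,[4,9.5,10],[0,0,6]],[-1,[6.4,15.5,10],[0,0,10]],[-1,[8.8,21,10],[0,0,13.3]]]' --squeeze 40

```text
clock: 0.72
position: [0.329, -0.3663, 0.3311]
eef_rot: [-90.0, 0.0, -53.9]
wrist_force: [1.0, 0.2, 0.2]
grip_width: 0.0853
```

Request:
apply_moves --motion '[[-0.5,[2.3,5.7,0],[0,0,0]],[-0.5,[4.6,11.4,0],[0,0,0]],[-0.5,[6.9,17.1,0],[0,0,0]],[-0.5,[9.2,22.8,0],[0,0,0]],[-0.5,[11.5,28.5,0],[0,0,0]]]'

```text
clock: 1.35
position: [0.4439, -0.0816, 0.3312]
eef_rot: [-90.0, -0.0, -54.0]
wrist_force: [0.9, -1.3, -0.7]
grip_width: 0.0638
```

Request:
apply_moves --motion '[[-0.5,[2.3,5.7,0],[0,0,0]],[-0.5,[4.6,11.4,0],[0,0,0]],[-0.5,[6.9,17.1,0],[0,0,0]],[-0.5,[9.2,22.8,0],[0,0,0]],[-0.5,[10.9,25.4,0],[0,0,0]]]'

```text
clock: 1.98
position: [0.5524, 0.1746, 0.3307]
eef_rot: [-90.0, 0.1, -53.7]
wrist_force: [-0.2, -0.2, -0.4]
grip_width: 0.0641
```

```bash
python3 - <<'E'
from h import *
s=sense();print(s['clock'],np.round(s['position'],4),np.round(s['eef_rot'],1),np.round(s['q'],1),s['grip_width'])
im=snapshot("scene");o=im[100:340,140:420][:,:,::-1];cv2.imwrite("pics/s1.png",cv2.resize(o,None,fx=2.2,fy=2.2))
E
```

```text
1.975 [0.5524 0.1746 0.3307] [-90.    0.1 -53.7] [  4.3  24.2 -38.4  82.6  14.9  78.4 -88.4] 0.06405454158369481
```

View pics/s1.png

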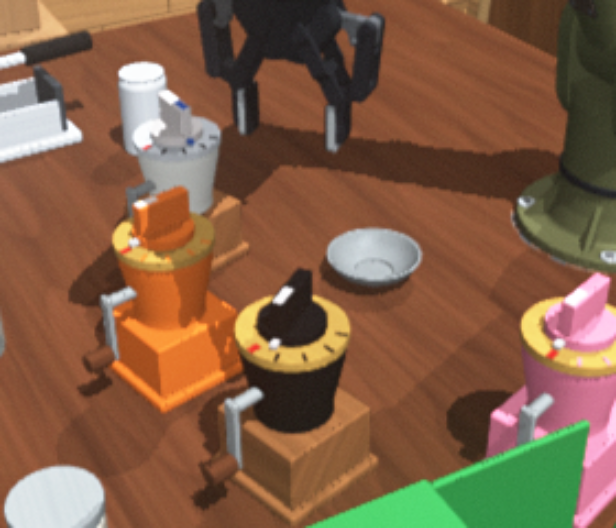

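The view shows the gripper open above and behind, and the mill unobstructed with its bar at (290,290) in the crop. I'll descend over the bar.

Request:
apply_moves --motion '[[-0.5,[0.1,-0.2,-5],[0,0,0]],[-0.5,[0.1,-0.2,-9],[0,0,0]],[-0.5,[0.1,-0.2,-12],[0,0,0]],[-0.5,[0.1,-0.2,-14],[0,0,0]],[-0.5,[0.1,-0.2,-15.4],[0,0,0]]]'

```text
clock: 2.65
position: [0.5532, 0.168, 0.176]
eef_rot: [-90.1, 0.0, -54.0]
wrist_force: [0.1, 0.1, 1.5]
grip_width: 0.0639
```

```bash
python3 - <<'E'
from h import *
s=sense();print(s['clock'],np.round(s['position'],4),np.round(s['eef_rot'],1),np.round(s['wrist_force'],1),s['grip_width'])
im=snapshot("scene");o=im[150:340,180:380][:,:,::-1];o=cv2.resize(o,(500,475))
im=snapshot("top");p=im[120:220,170:270][:,:,::-1];p=cv2.resize(p,(300,300))
c=np.zeros((475,800,3),np.uint8);c[:,:500]=o;c[:300,500:]=p
cv2.imwrite("pics/s2.png",c)
E
```

```text
2.65 [0.5532 0.168  0.176 ] [-90.1   0.  -54. ] [0.1 0.1 1.5] 0.0638754883564921
```

View pics/s2.png

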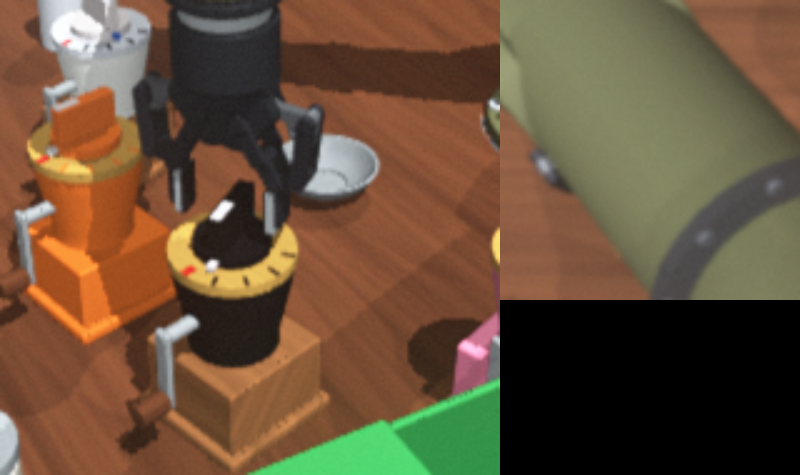

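The view shows the fingers straddling the bar, but the TCP is 4.5 mm off in y (0.168). I'll correct that, then close.

Request:
apply_moves --motion '[[-0.5,[0,0.4,0],[0,0,0]],[-0.5,[0,0.4,0],[0,0,0]]]'

```text
clock: 3.0
position: [0.554, 0.1735, 0.1783]
eef_rot: [-89.9, -0.0, -53.9]
wrist_force: [0.7, 0.8, 0.5]
grip_width: 0.0639
```

Request:
apply_moves --motion '[[0,[-0.1,-0.1,-0.2],[0,0,0]],[0.5,[-0.1,-0.1,-0.2],[0,0,0]],[1,[-0.1,-0.1,-0.2],[0,0,0]],[1,[-0.1,-0.1,-0.2],[0,0,0]],[1,[-0.1,-0.1,-0.2],[0,0,0]]]'

```text
clock: 3.62
position: [0.5523, 0.1719, 0.1755]
eef_rot: [-90.0, 0.0, -53.9]
wrist_force: [-3.9, 0.7, 5.4]
grip_width: 0.0134
```

The bar is gripped at 13.4 mm. Next I turn clockwise toward the stop, watching the moment.

Request:
apply_moves --motion '[[1,[0,0,0],[0,0,-5]],[1,[0,0,0],[0,0,-10]],[1,[0,0,0],[0,0,-15]],[1,[0,0,0],[0,0,-19]],[1,[0,0,0],[0,0,-19]]]'

```text
clock: 4.25
position: [0.5519, 0.1726, 0.1755]
eef_rot: [-90.0, 0.1, -72.9]
wrist_force: [-5.9, 3.4, 4.4]
grip_width: 0.013
```

```bash
python3 -c "
from bench import *;s=sense();print(s['eef_rot'],s['ft_torque'],s['wrist_force'],s['grip_width'])"
```

```text
[-9.00263976e+01  5.22251491e-02 -7.28952863e+01] [ 0.46124578  1.0042634  -0.06548365] [-5.9131943   3.38272767  4.41039177] 0.012996829041478539
```

Request:
apply_moves --motion '[[1,[0,0,0],[0,0,-2]],[1,[0,0,0],[0,0,-4]],[1,[0,0,0],[0,0,-4]]]'

```text
clock: 4.62
position: [0.5519, 0.1727, 0.1755]
eef_rot: [-90.0, 0.1, -76.8]
wrist_force: [-5.0, 1.1, 5.2]
grip_width: 0.0135
```

```bash
python3 -c "
from bench import *;s=sense();print(s['eef_rot'],s['ft_torque'],s['wrist_force'],s['grip_width'])"
```

```text
[-9.00303683e+01  5.41989375e-02 -7.68049232e+01] [0.4196671  0.98083421 0.33494752] [-5.02836622  1.12703396  5.22570473] 0.013498657479085739
```

Request:
apply_moves --motion '[[1,[0,0,0],[0,0,-2]],[1,[0,0,0],[0,0,-2]]]'

```text
clock: 4.88
position: [0.5519, 0.1728, 0.1756]
eef_rot: [-90.0, 0.0, -78.7]
wrist_force: [-5.3, 2.2, 6.1]
grip_width: 0.0133
```

```bash
python3 - <<'E'
from h import *
s=sense();print(s['eef_rot'],s['ft_torque'],s['wrist_force'],s['grip_width'])
im=snapshot("scene");o=im[200:320,220:330][:,:,::-1];o=cv2.resize(o,(550,600),interpolation=cv2.INTER_CUBIC)
cv2.imwrite("pics/s3.png",o)
E
```

```text
[-9.00180071e+01  2.92866389e-02 -7.86900365e+01] [0.36397579 1.03012965 1.13289783] [-5.30794177  2.17202569  6.06599088] 0.013308605277395262
```

View pics/s3.png

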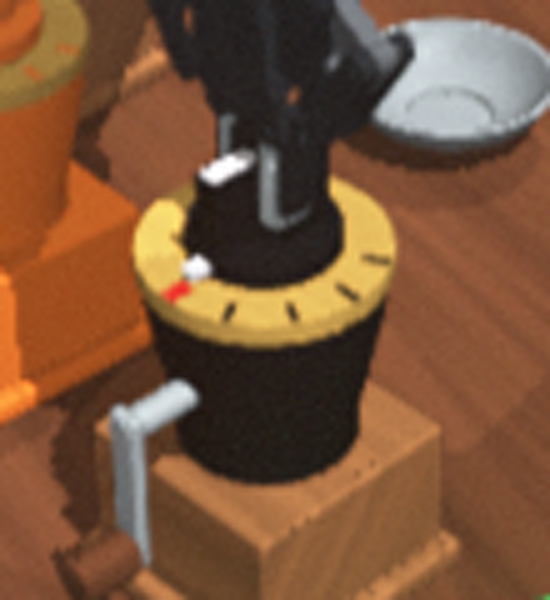

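The picture shows the nib (195,267) against the red mark (178,292). The moment jumped to 1.1 N m, so the ring is on the stop, with contact at tool yaw of about −76.5°. Now back off 60° to about −16.5°, which is +62° from here.

Request:
apply_moves --motion '[[1,[0,0,0],[0,0,7]],[1,[0,0,0],[0,0,14]],[1,[0,0,0],[0,0,21]],[1,[0,0,0],[0,0,28]],[1,[0,0,0],[0,0,35]]]'

```text
clock: 5.55
position: [0.5526, 0.1716, 0.1755]
eef_rot: [-90.0, -0.0, -43.7]
wrist_force: [-2.4, -0.1, 4.0]
grip_width: 0.0133
```

Request:
apply_moves --motion '[[1,[0,0,0],[0,0,7]],[1,[0,0,0],[0,0,14]],[1,[0,0,0],[0,0,21]],[1,[0,0,0],[0,0,27]],[1,[0,0,0],[0,0,27]]]'

```text
clock: 6.18
position: [0.5535, 0.1711, 0.1755]
eef_rot: [-90.0, -0.1, -16.9]
wrist_force: [-0.2, -1.5, 4.5]
grip_width: 0.0129
```

```bash
python3 - <<'E'
from h import *
s=sense();print(s['clock'],s['q'],s['eef_rot'],s['ft_torque'],s['wrist_force'],s['grip_width'])
im=snapshot("scene");o=im[200:320,220:330][:,:,::-1];o=cv2.resize(o,(550,600),interpolation=cv2.INTER_CUBIC)
cv2.imwrite("pics/s4.png",o)
E
```

```text
6.175 [  8.72469614  33.10019833 -45.82564151  97.5377324   26.71257721
  60.79563068 -62.73393597] [-8.99810374e+01 -7.40073111e-02 -1.69218062e+01] [-0.31978507 -0.00794967  0.06049842] [-0.19877653 -1.53476338  4.46728867] 0.012930506959593744
```

View pics/s4.png

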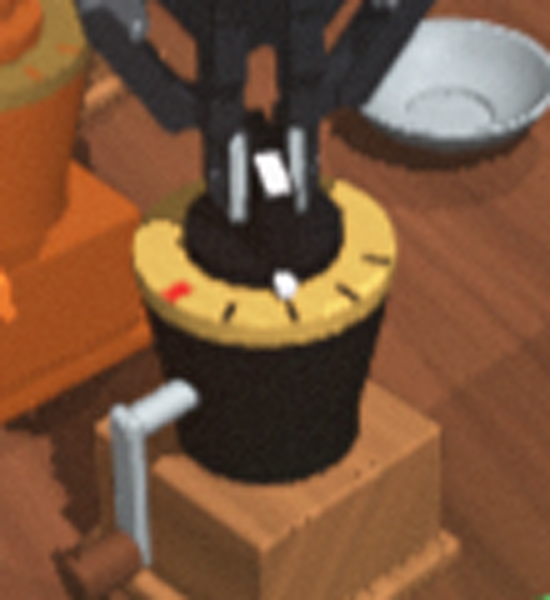

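The nib (286,285) is at the second black mark (293,312). I'll open and rise straight up.

Request:
apply_moves --motion '[[0,[0,0,0],[0,0,0]],[-0.4,[0,0,0],[0,0,0]],[-0.4,[0,0,0],[0,0,0]],[-0.4,[0,0,3],[0,0,0]],[-0.4,[0,0,7],[0,0,0]]]'

```text
clock: 6.85
position: [0.5521, 0.1713, 0.2452]
eef_rot: [-90.1, 0.1, -17.0]
wrist_force: [0.6, -0.4, 0.1]
grip_width: 0.0601
```

Request:
apply_moves --motion '[[-0.4,[0,0,5],[0,0,0]],[-0.4,[-2,-5,8],[0,0,0]],[-0.4,[-4,-10,8],[0,0,0]],[-0.4,[-6,-15,8],[0,0,0]],[-0.4,[-7,-18,8],[0,0,0]]]'

```text
clock: 7.48
position: [0.4816, -0.011, 0.3252]
eef_rot: [-90.1, -0.0, -17.1]
wrist_force: [0.2, -0.5, -0.2]
grip_width: 0.0598
```

Request:
apply_moves --motion '[[-0.4,[-1,-5,0],[0,0,0]],[-0.4,[-2,-10,0],[0,0,0]],[-0.4,[-3,-15,0],[0,0,0]],[-0.4,[-3,-15,0],[0,0,0]],[-0.4,[-3,-15,0],[0,0,0]]]'

```text
clock: 8.1
position: [0.4527, -0.1578, 0.3253]
eef_rot: [-90.0, -0.0, -17.0]
wrist_force: [-0.5, 0.5, -0.4]
grip_width: 0.06
```

```bash
python3 - <<'E'
from h import *
s=sense();print(s['clock'],s['position'],s['joint_vel'],s['wrist_force'],s['grip_width'])
im=snapshot("scene");o=im[215:335,225:325][:,:,::-1];o=cv2.resize(o,(400,480),interpolation=cv2.INTER_CUBIC)
im2=snapshot("top");p=im2[130:220,180:270][:,:,::-1];p=cv2.resize(p,(400,400),interpolation=cv2.INTER_CUBIC)
c=np.zeros((480,800,3),np.uint8);c[:,:400]=o;c[:400,400:]=p
cv2.imwrite("pics/s5.png",c)
a=cv2.imread("pics/scene0.png")[125:215,185:260];b=im[125:215,185:260,::-1]
cv2.imwrite("pics/s6.png",cv2.resize(np.hstack([a,b]),(800,480)))
measure("top",im2,(188,135,250,205))
E
```

```text
8.1 [ 0.45273295 -0.15784777  0.32529179] [-1.3695632  -0.38159931 -1.05642231  0.08029884 -0.05774018 -0.06194889
  0.1029575 ] [-0.48054044  0.50882491 -0.44328282] 0.059988970721199825
top collar [0.5539 0.1722 0.0491]
 ellipse c [0.5532 0.1727 0.16  ] [216.8 168.8]
 red 5 [212.6 149.8] [0.5968 0.1836 0.16  ] 14.1
 white 27 [212.9 144.6] 0.202 [0.5983 0.1769 0.202 ] 5.3 0.0453
 white 27 [212.9 144.6] 0.17 [0.6064 0.1818 0.17  ] 9.7 0.0539
 white 64 [206.2 162.3] 0.202 [0.5588 0.19   0.202 ] 72.1 0.0182
 white 64 [206.2 162.3] 0.17 [0.5656 0.1953 0.17  ] 61.4 0.0258
```

View pics/s5.png

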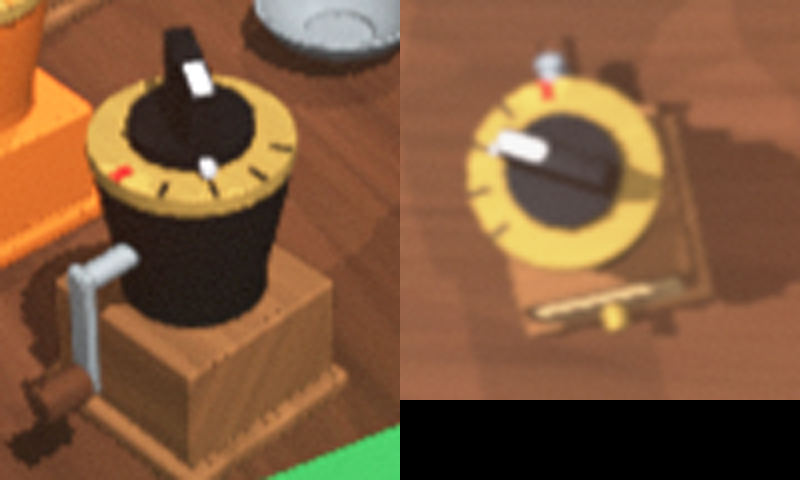

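View pics/s6.png

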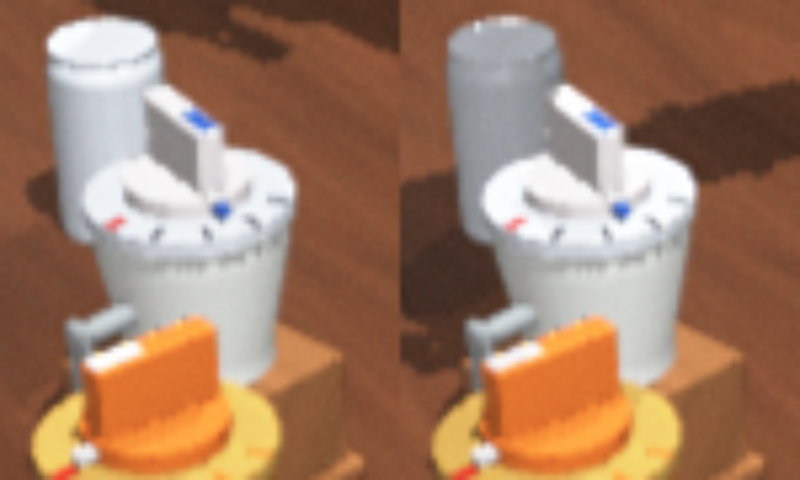

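The nib (207,167) stands at the second black mark. The bar is at 72° against a red mark at 12–14°, so about 58–60°. The spice mill looks unchanged, and the robot is clear at z = 0.325.

```bash
python3 -c "
from bench import *;print(finish_job())"
```

```text
the job is handed in; nothing more can be done
None
```

The coffee mill is set: I turned its ring clockwise to the stop, backed it off about 60° to the second black mark, let go and moved the arm clear. The job is handed in; it gave no verdict. The robot's clock read 8.1 s just before that.

- **Stop reached:** the nib stood at the red mark in the picture. The moment on the tool jumped from about 0 to 1.1 N m over the last few degrees.
- **Final position:** in the last pictures the nib is on the second black mark. The stripe measures 72° against a red mark at about 12–14°, so the pointer is about 58–60° from red, within the 12.6° allowed.
- **Other mills:** the spice mill's pointer looks the same before and after. I never went near the orange or pink mills.
- **Disagreements:** the collar centre from the scene camera differed from the top view by about 1 cm, because it took in the collar's lower edge, so I used the top view. My first descent stopped 4.5 mm off in y, and I corrected it before gripping.

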